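# Reset the adjuster on a salvaged gearbox

## Robot

A 6-joint arm with a two-finger parallel gripper is mounted at the origin on the work surface. World frame = base frame: x ahead of the robot, y to its left, z up, the work surface at z = 0. Lengths are in m, angles in rad, forces in N, time in s.
With the tool pointing down it reaches from about 0.225 to 0.875 m from the base axis. Payload 3.4 kg.
Tool frame: the origin (TCP) lies at the very end of the fingers, on their centre line; the grasp point (between the pads) lies 19 mm behind it; x points along the fingers, y is the direction in which the jaws open and shut, and the axes are right-handed (so a half turn about x gives the same grasp; the last joint's range is limited). The gripper opens to 85 mm and grips with 20 to 120 N. Pads are 22 mm wide; open, the fingers measure 114 mm over their backs; the gripper's body (76 mm by 85 mm) begins 54 mm behind the grasp point. The pads swing forward as they close: fully open they stand 13 mm farther back than shut.
Start: joints at [-1.435, 0.276, 1.505, -0, 1.361, -0.121], TCP at [0.146, -0.556, 0.231] pointing down, gripper open.
Joint ranges: [-2.89, 2.89], [-0.75, 2.08], [0.22, 2.7], [-1.18, 4.32], [0.11, 2.71], [-2.7, 2.7]. Speed limits (rad/s): [2.57, 2.57, 3.14, 3.14, 3.14, 3.14].

## Interface

Orientations are given as a unit quaternion [w, x, y, z].
In Python, from rig import manip gives the robot as it stands. The module is installed in compiled form; this text tells all that it offers.
- The arm moves only by the tool play_rows, never from a script. Its argument "plan" is a list that holds one entry, the list of rows, each a list of 5 numbers: the closure, from 0 (fully open) to 1 (shut), then the shift along the tool's x, y, z in m, then the turn about the tool's x in degrees. A call has 1 to 12 rows; each row is the pose to reach, as a shift and turn from the pose measured when the call began, along the tool's axes at that moment; what a row does not reach only later rows make up. A row lasts 1/10 s, in which the tool goes at most 50 mm and 8.59 degrees, less where a joint would pass 70% of its speed; a pose out of reach is approached as far as the arm can. A call with a gripper value outside its range is refused whole. The fingers move at their own pace and stop on an object; "grip_force" is the grip in N (left out, the last holds). Time passes only in rows, so rows that repeat a pose let the fingers close. It gives the time, the measured TCP pose, the force and the opening at its end, in the units of the state.
- manip.get_state(): the state, without advancing time (a new reading comes with each control period).
- manip.get_image(name): name is "scene" or "side" or "wrist"; returns (picture, depth): 480x640x3 uint8, red, green, blue; 480x640 float32, m along the optical axis (not along the pixel's ray), 0 where there is no reading.
- manip.camera_params(name): a dict with "intrinsics" (3x3 intrinsics, pixels), "R" (3x3) and "t" (3): a world point X has camera coordinates R X + t; the wrist camera has in their place "mount" (4x4, takes a point from camera to tool coordinates, whose origin is the TCP and whose axes are the tool frame's). Camera axes: x right, y down, z forward; pixel columns grow to the right and rows downward; lengths in m; the calibration is good to about 2 mm. The wrist camera is an equidistant fisheye: a pixel r from the principal point sees the ray r / f radians off the axis. A picture is of the moment at which its call begins: read the wrist's pose just before it. camera_params takes no time and is no camera call.
- manip.sign_off(): hands the job in, once; it reports no verdict.
The state is a dict: "clock": time; "qpos": joint angles; "qd": joint speeds; "effort": joint torques, N m; "position": TCP position; "ee_rot": TCP orientation; "contact_force": force on the tool from outside, world axes, zero at the start; "moment": the same for the moment, N m; "width": finger opening in m.
Only numpy, scipy, OpenCV 4.12 (cv2) and the standard library are available. Lean on these libraries where they do the work, as an engineer would, in place of code of your own. Each camera call takes 0.05 s, during which the arm holds its last target.

## Task

On the salvaged gearbox, slacken the lock ring by swinging its handle counter-clockwise (seen from above) round to its loose stop, then turn the adjuster in the middle until its pointed nose lines up with the raised rib on the lid, and finally swing the lock ring's handle back to its tight stop so the setting is locked. Leave the small round pump beside it where it stands.

Things in the scene. Friction and masses are not known exactly. Their poses are not given: they have to be found in the camera images.
- gearbox: Grey ribbed gearbox, fixed, 220 mm long (x), 150 wide; flange (108 across) at its +x end, thin shaft stub to 172 mm at -x. On top a round lid, 144 across, top 100 mm above the bench. Origin on the bench below the lid's centre = axis of lock ring and adjuster; z up. Index mark: raised steel rib on the lid, 6 wide, 44 to 68 mm from the axis, towards +x (the flange).
- lock_ring (a joint): Dark ring on the lid, rad, counter-clockwise from above: 0 tight stop, 1.2 loose stop. Starts tight; locks the adjuster below 0.5, frees it above 0.7. Its handle: an arm (top 111 mm above bench) with an upright round steel post, 14 mm thick, top at 150 mm, 95 mm from the axis, in direction (value - 2.15 rad) from the gearbox's +x. 3 to 6 N moves the post; stays where left.
- adjuster (a joint): Steel adjuster on the ring's axis, rad, counter-clockwise from above: direction of its nose from the gearbox's +x, so 0 = at the rib. Starts 0.6 to 1.1 off; range -0.5 to 1.4. Grip: upright bar 14 mm thick, 27 mm behind the axis to 19 before it, 124 to 158 mm above the bench; nose pointed, tail blunt. Unlocked it turns with 0.06 N m and stays; locking shifts it at most 3 degrees.
- pump: Bystander, not to be moved: small loose round pump, 90 mm across the foot, 107 mm high, about 1.8 kg, with a similar upright bar on top but no lock ring and no handle post. Origin at the centre of its underside. It stands beside the gearbox, to its left or right.

How it is judged:
On the way, in this order (a step that is already met when the one before it is completed fails the run):
1. the lock ring is slackened (past 0.7 rad) (value of joint lock_ring above 0.7 rad), for 0.2 s.
2. with the ring still slack, the adjuster's nose is brought to the index rib (within 10 degrees) (value of joint lock_ring above 0.5 rad and value of joint adjuster between -0.175 and 0.175 rad), for 0.2 s.
At the end, for the whole second after the job is handed in: the lock ring is back within 10 degrees of its tight stop and the adjuster's nose is within 10 degrees of the index rib (value of joint each of lock_ring, adjuster below 0.175 rad and value of joint adjuster above -0.175 rad); the robot touches nothing.
It fails at once if the pump is moved by more than 20 mm (distance of pump from where it was at the start of the episode above 0.02 m).
It also fails if it takes over 64 s, if anything falls off the work surface, if the arm or the gripper's body presses on something with over 40 N, if the wrist force passes 120 N, or if a joint passes its speed limit or range.

## Working session

There is one attempt and no reset: what is moved stays moved. The work goes in short steps, Python scripts to look and compute and a tool call to move; the robot and the scene stay as the last step left them, time stands still between calls to the robot, and variables do not carry over. Pictures are saved under pics/ and viewed, and the job is handed in when it is done.

Besides the shell and the picture viewer there is one more tool, called after "Emit:" by a JSON object that holds its "fn" and its "kwargs", one argument or row to a line. play_rows: Moves the arm, as the interface text tells. Its arguments: {"type":"object","properties":{"plan":{"type":"array","items":{"type":"array","items":{"type":"array","items":{"type":"number"}}}},"grip_force":{"type":"number"}},"required":["plan"]}

```bash
mkdir -p pics; python3 - <<'E'
from rig import manip
import cv2,numpy as np
s=manip.get_state();print(s)
for n in ["scene","side","wrist"]:
    p=manip.camera_params(n);print(n,{k:np.round(v,4).tolist() for k,v in p.items()})
    im,d=manip.get_image(n);cv2.imwrite(f"pics/{n}0.png",im[:,:,::-1]);np.save(f"{n}0.npy",d)
E
```

```text
{'clock': 0.0, 'qpos': array([-1.43500523e+00,  2.76605242e-01,  1.50615947e+00,  1.66139373e-05,
        1.36070452e+00, -1.21012983e-01]), 'qd': array([-1.30997440e-04, -5.02809936e-04, -4.38184073e-04,  9.53895344e-04,
       -1.12776276e-03, -1.10291765e-05]), 'effort': array([ 7.00025066e-04, -4.16766143e+01, -2.45802587e+01,  4.69669351e-05,
        1.11975460e-02, -1.78038260e-05]), 'position': array([ 0.14596409, -0.55560454,  0.23042338]), 'ee_rot': array([ 0.08987992,  0.70128641,  0.0912069 , -0.70128473]), 'contact_force': array([0.49751633, 0.09975644, 0.28954923]), 'moment': array([-0.00523124, -0.00954816,  0.03047191]), 'width': 0.08572179647663052}
scene {'intrinsics': [[621.634, 0.0, 325.1513], [0.0, 621.634, 236.0153], [0.0, 0.0, 1.0]], 'R': [[0.3819, 0.9242, 0.0028], [0.6369, -0.2609, -0.7255], [-0.6698, 0.2788, -0.6882]], 't': [-0.2101, -0.3013, 1.227]}
side {'intrinsics': [[607.904, 0.0, 314.958], [0.0, 607.904, 236.5689], [0.0, 0.0, 1.0]], 'R': [[0.9464, -0.3229, 0.0007], [-0.24, -0.7049, -0.6675], [0.216, 0.6316, -0.7446]], 't': [-0.5533, 0.1956, 0.8243]}
wrist {'intrinsics': [[371.6483, 0.0, 317.6231], [0.0, 371.6483, 241.1639], [0.0, 0.0, 1.0]], 'mount': [[0.0005, -0.2812, 0.9597, -0.1425], [1.0, -0.001, -0.0008, -0.0002], [0.0011, 0.9597, 0.2812, -0.0723], [0.0, 0.0, 0.0, 1.0]]}
```

View pics/scene0.png

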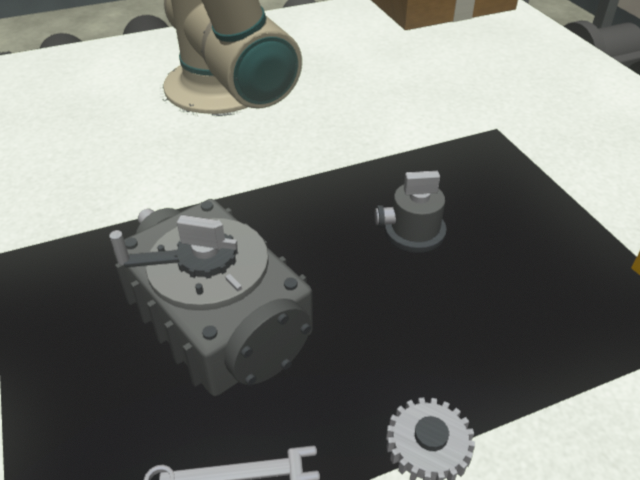

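View pics/side0.png

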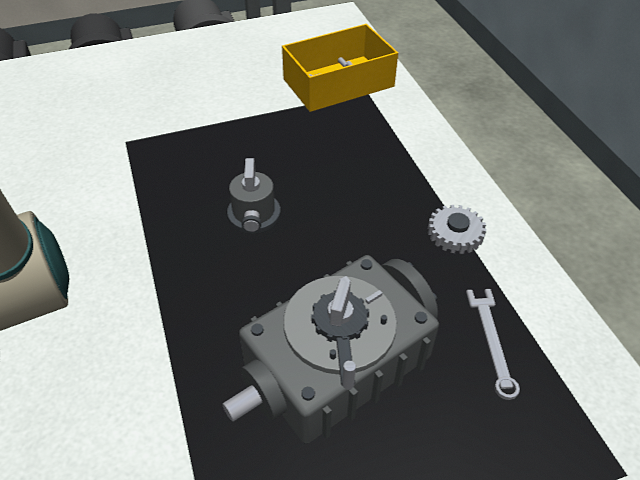

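View pics/wrist0.png

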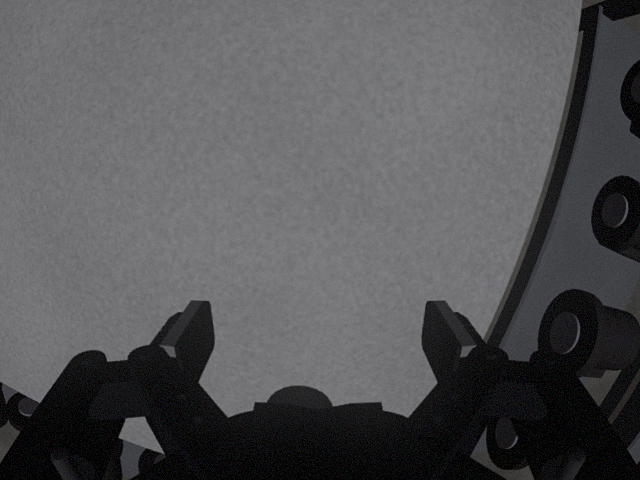

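The scene camera shows the gearbox lid centre near (207,258), the post top (116,235), the rib (234,282), and the pump at (417,215). The side camera shows the post at (349,368), the rib (374,297), and the pump at (252,190). I'll enlarge both.

```bash
python3 - <<'E'
import cv2
a=cv2.imread('pics/scene0.png')[190:320,95:285];b=cv2.imread('pics/side0.png')[260:400,270:450]
cv2.imwrite('pics/sc.png',cv2.resize(a,None,fx=4,fy=4,interpolation=2));cv2.imwrite('pics/sd.png',cv2.resize(b,None,fx=4,fy=4,interpolation=2))
E
```

```text
(no output)
```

View pics/sc.png

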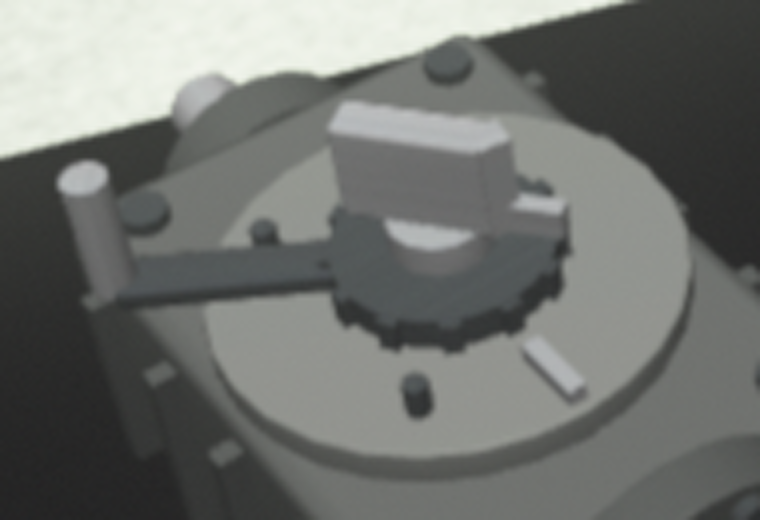

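View pics/sd.png

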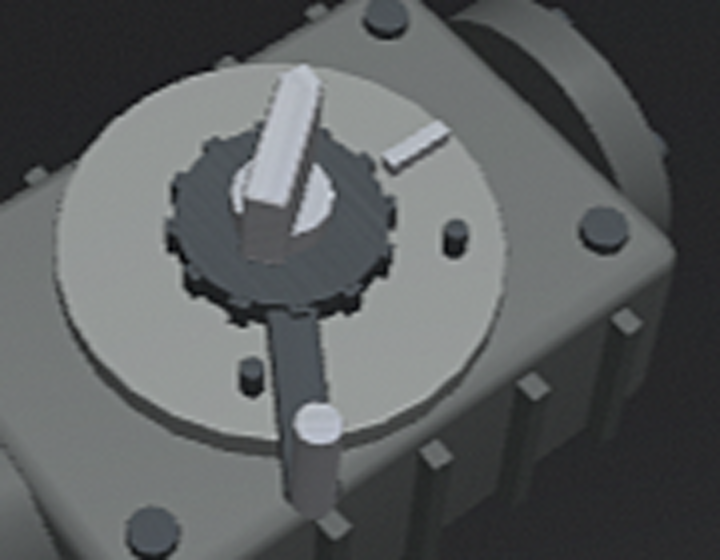

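```bash
cat > h.py <<'E'
import numpy as np
from rig import manip
from scipy.optimize import least_squares
def px(n,u,v,z):
    p=manip.camera_params(n);K,R,t=p['intrinsics'],np.array(p['R']),np.array(p['t'])
    d=R.T@np.linalg.solve(K,[u,v,1]);c=-R.T@t
    return (c+d*(z-c[2])/d[2])[:2]
sc=lambda u,v,z:px('scene',95+u/4-.375,190+v/4-.375,z)
sd=lambda u,v,z:px('side',270+u/4-.375,260+v/4-.375,z)
E
python3 - <<'E'
from h import *
P={}
for n,f,post,ri,ro,lid,tip,tail in [('sc',sc,(83,178),(533,345),(575,388),[(207,290),(255,392),(430,458),(600,400),(690,255),(600,140),(340,155)],(508,128),(338,115)),('sd',sd,(318,424),(390,165),(446,130),[(57,240),(283,65),(110,130),(400,100),(504,235),(420,385),(200,420)],(303,68),(266,200))]:
    L=np.array([f(*q,.1) for q in lid])
    r=least_squares(lambda x:np.hypot(*(L-x[:2]).T)-x[2],[.5,0,.07]).x
    c=r[:2];po=f(*post,.15);a=f(*ri,.104);b=f(*ro,.104);t=f(*tip,.158);ta=f(*tail,.158)
    an=lambda v:np.degrees(np.arctan2(v[1],v[0]))
    print(n,'c,r',r,'post',po,np.hypot(*(po-c)),an(po-c),'rib',a,b,np.hypot(*(a-c)),np.hypot(*(b-c)),an((a+b)/2-c),an(b-a),'tip',t,ta,np.hypot(*(t-ta)),an(t-ta))
print(px('scene',422,175,.107+.02),px('side',250,160,.127), px('scene',418,240,0))
E
```

```text
sc c,r [ 0.56483562 -0.15637483  0.06954378] post [ 0.53871515 -0.24896133] 0.0962005198959141 -105.75480426962417 rib [ 0.60454368 -0.14310895] [ 0.62492677 -0.13674922] 0.04186542028410787 0.06321479491530424 18.241019232784332 17.328449459401554 tip [ 0.57237311 -0.13528912] [ 0.54892874 -0.17813099] 0.04883711961753378 61.311181621617365
sd c,r [ 0.56345171 -0.15751019  0.06960286] post [ 0.53901166 -0.25014741] 0.09580694081414427 -104.77932562873778 rib [ 0.60623024 -0.14532785] [ 0.62886849 -0.13820306] 0.044479345754338616 0.06820645762770267 16.227261557703137 17.46999715610916 tip [ 0.57675135 -0.13801744] [ 0.54914281 -0.18034536] 0.0505359692039801 56.88545707552704
[0.54898216 0.13663961] [0.52825469 0.1445038 ] [0.54332433 0.14901714]
```

```bash
cat >> h.py <<'E'
from scipy.spatial.transform import Rotation as Ro
def st():
    s=manip.get_state();q=np.array(s['ee_rot']);R=Ro.from_quat(q[[1,2,3,0]]).as_matrix()
    print('t',round(s['clock'],2),'p',np.round(s['position'],4),'yaw_y',round(np.degrees(np.arctan2(R[1,1],R[0,1])),2),'xaxis',np.round(R[:,0],3),'F',np.round(s['contact_force'],1),'w',round(s['width'],4),'q',np.round(s['qpos'],2))
    return s,R
C=np.array([.564,-.157]); Y=17.5
def go(s,R,x,y,z,yaw):
    "shift in tool axes and turn to reach target"
    cur=np.degrees(np.arctan2(R[1,1],R[0,1]))
    d=R.T@(np.array([x,y,z])-s['position'])
    return np.round(d,4).tolist(), round(-((yaw-cur+180)%360-180),1)
def post(v,r=.0955):
    a=np.radians(Y)+v-2.15
    return (*(C+r*np.array([np.cos(a),np.sin(a)])), np.degrees(a)+90)
E
python3 - <<'E'
from h import *
s,R=st();print(R)
for v in (0,.6,1.2):print(post(v))
x,y,w=post(0);print(go(s,R,x,y,.22,w),go(s,R,x,y,.22,w+180))
E
```

```text
t 0.15 p [ 0.146  -0.5558  0.2306] yaw_y -75.29 xaxis [-0.     0.001 -1.   ] F [-0.7 -0.6 -0. ] w 0.0855 q [-1.44  0.28  1.51 -0.    1.36 -0.12]
[[-2.06097635e-04  2.53985146e-01 -9.67208097e-01]
 [ 1.40217644e-03 -9.67207093e-01 -2.53985181e-01]
 [-9.99998996e-01 -1.40854215e-03 -1.56792892e-04]]
(np.float64(0.5381802414667177), np.float64(-0.24894340688316374), np.float64(-15.685925953126983))
(np.float64(0.5946051863889897), np.float64(-0.24746310057750173), np.float64(18.691541754722408))
(np.float64(0.6403388591888466), np.float64(-0.21438143060037324), np.float64(53.06900946257179))
([0.011, -0.1971, -0.4573], np.float64(-59.6)) ([0.011, -0.1971, -0.4573], np.float64(120.4))
```

Emit:
{"fn": "play_rows", "kwargs": {
  "plan": [
    [[0.5,0,-0.04,-0.09,-12],[0.5,0,-0.08,-0.18,-24],[0.5,0,-0.12,-0.27,-36],[0.5,0,-0.155,-0.36,-48],[0.5,0,-0.18,-0.42,-54],[0.5,0.011,-0.1971,-0.4573,-59.6],[0.5,0.011,-0.1971,-0.4573,-59.6],[0.5,0.011,-0.1971,-0.4573,-59.6],[0.5,0.011,-0.1971,-0.4573,-59.6],[0.5,0.011,-0.1971,-0.4573,-59.6],[0.5,0.011,-0.1971,-0.4573,-59.6],[0.5,0.011,-0.1971,-0.4573,-59.6]]
  ]
}}

```text
clock: 1.35
position: [0.5384, -0.248, 0.2193]
ee_rot: [-0.427, -0.563, -0.429, 0.563]
contact_force: [0.0, -0.8, -0.1]
width: 0.0426
```

```bash
python3 - <<'E'
from h import *
import cv2
s,R=st();x,y,w=post(0);print(go(s,R,x,y,.121,w))
im,d=manip.get_image('wrist');cv2.imwrite('pics/w1.png',im[:,:,::-1])
E
```

```text
t 1.35 p [ 0.5384 -0.248   0.2193] yaw_y -15.53 xaxis [-0.002  0.002 -1.   ] F [ 0.  -0.8 -0.1] w 0.0426 q [-0.55  0.31  1.48  0.    1.35 -0.28]
([0.0983, 0.0002, 0.001], np.float64(0.2))
```

View pics/w1.png

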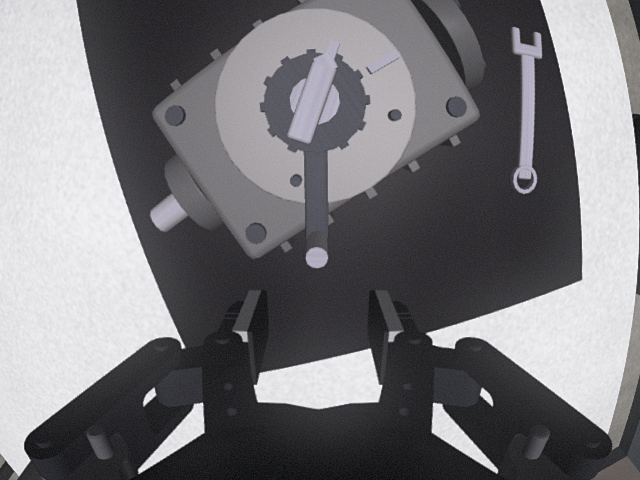

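The wrist picture shows the post top at (317,257), centred between the pads at columns 265 and 370. I'll go down around it.

Emit:
{"fn": "play_rows", "kwargs": {
  "plan": [
    [[0.5,0.03,0,0.001,0],[0.5,0.06,0,0.001,0],[0.5,0.085,0,0.001,0],[0.5,0.096,0,0.001,0],[0.5,0.096,0,0.001,0],[0.7,0.096,0,0.001,0],[0.7,0.096,0,0.001,0],[0.7,0.096,0,0.001,0]]
  ]
}}

```text
clock: 2.2
position: [0.5379, -0.2503, 0.1249]
ee_rot: [0.427, 0.563, 0.427, -0.563]
contact_force: [-0.5, 0.1, -0.0]
width: 0.0259
```

```bash
python3 - <<'E'
from h import *
import cv2
s,R=st()
for v in np.linspace(.1,1.2,12):
    x,y,w=post(v);print(go(s,R,x,y,.123,w))
im,d=manip.get_image('side');cv2.imwrite('pics/s1.png',im[220:440,220:500,::-1])
E
```

```text
t 2.2 p [ 0.5379 -0.2503  0.1249] yaw_y -15.64 xaxis [ 0. -0. -1.] F [-0.5  0.1 -0. ] w 0.0259 q [-0.55  0.38  1.63  0.    1.13 -0.28]
([0.0019, 0.0094, -0.0019], np.float64(-5.7))
([0.002, 0.0189, -0.0033], np.float64(-11.4))
([0.002, 0.0281, -0.0056], np.float64(-17.1))
([0.002, 0.0371, -0.0089], np.float64(-22.9))
([0.002, 0.0457, -0.0131], np.float64(-28.6))
([0.002, 0.0538, -0.018], np.float64(-34.3))
([0.002, 0.0614, -0.0238], np.float64(-40.1))
([0.002, 0.0684, -0.0303], np.float64(-45.8))
([0.002, 0.0747, -0.0375], np.float64(-51.5))
([0.002, 0.0803, -0.0452], np.float64(-57.3))
([0.002, 0.085, -0.0535], np.float64(-63.0))
([0.002, 0.0889, -0.0622], np.float64(-68.7))
```

View pics/s1.png

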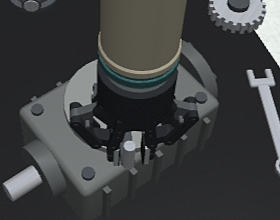

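The side picture shows the post top at crop (128,148), between the fingertips. Next I swing it counter-clockwise.

Emit:
{"fn": "play_rows", "kwargs": {
  "plan": [
    [[0.7,0.002,0.0094,-0.0019,-5.7],[0.7,0.002,0.0189,-0.0033,-11.4],[0.7,0.002,0.0281,-0.0056,-17.1],[0.7,0.002,0.0371,-0.0089,-22.9],[0.7,0.002,0.0457,-0.0131,-28.6],[0.7,0.002,0.0538,-0.018,-34.3],[0.7,0.002,0.0614,-0.0238,-40.1],[0.7,0.002,0.0684,-0.0303,-45.8],[0.7,0.002,0.0747,-0.0375,-51.5],[0.7,0.002,0.0803,-0.0452,-57.3],[0.7,0.002,0.085,-0.0535,-63.0],[0.7,0.002,0.0889,-0.0622,-68.7]]
  ]
}}

```text
clock: 3.45
position: [0.6374, -0.2147, 0.123]
ee_rot: [0.669, 0.221, 0.673, -0.224]
contact_force: [-6.2, -1.3, 2.6]
width: 0.0259
```

```bash
python3 - <<'E'
from h import *
s,R=st();x,y,w=post(1.23);print(go(s,R,x,y,.123,w))
E
```

```text
t 3.45 p [ 0.6374 -0.2147  0.123 ] yaw_y 53.33 xaxis [-0.006 -0.001 -1.   ] F [-6.2 -1.3  2.6] w 0.0259 q [-0.43  0.49  1.44 -0.    1.22 -1.36]
([0.0, 0.0049, 0.0022], np.float64(-1.5))
```

Emit:
{"fn": "play_rows", "kwargs": {
  "plan": [
    [[0.7,0,0.004,0.001,0],[0.7,0,0.007,0.002,-1.5],[0.7,0,0.007,0.002,-1.5]]
  ]
}}

```text
clock: 3.75
position: [0.6415, -0.2103, 0.1229]
ee_rot: [0.671, 0.212, 0.677, -0.215]
contact_force: [-4.1, -1.1, 0.8]
width: 0.0253
```

```bash
python3 - <<'E'
from h import *
s,R=st();x,y,w=post(1.2);print(go(s,R,x,y,.123,w))
E
```

```text
t 3.75 p [ 0.6415 -0.2103  0.1229] yaw_y 54.79 xaxis [-0.01  -0.002 -1.   ] F [-4.1 -1.1  0.8] w 0.0253 q [-0.42  0.5   1.43 -0.01  1.23 -1.37]
([-0.0, -0.004, 0.0014], np.float64(1.7))
```

Emit:
{"fn": "play_rows", "kwargs": {
  "plan": [
    [[0.5,0,-0.004,0,0],[0.5,-0.03,-0.004,0,0],[0.5,-0.07,-0.004,0,0],[0.5,-0.11,-0.004,0,0],[0.5,-0.12,-0.004,0,0],[0.5,-0.12,-0.004,0,0]]
  ]
}}

```text
clock: 4.35
position: [0.642, -0.214, 0.2459]
ee_rot: [0.673, 0.212, 0.675, -0.216]
contact_force: [0.6, 0.6, -0.6]
width: 0.0427
```

```bash
python3 - <<'E'
from h import *
import cv2
s,R=st();print(go(s,R,*C,.24,-31.5))
im,d=manip.get_image('side');cv2.imwrite('pics/s2.png',cv2.resize(im[220:440,220:480,::-1],None,fx=3,fy=3))
E
```

```text
t 4.35 p [ 0.642  -0.214   0.2459] yaw_y 54.76 xaxis [-0.004 -0.004 -1.   ] F [ 0.6  0.6 -0.6] w 0.0427 q [-0.42  0.43  1.24 -0.01  1.48 -1.38]
([0.006, 0.0016, -0.0965], np.float64(86.3))
```

View pics/s2.png

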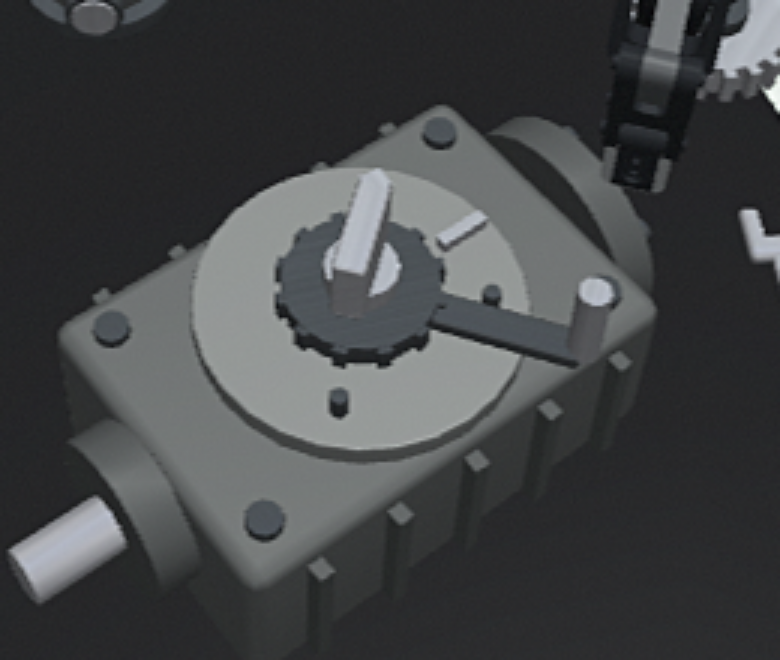

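The handle is swung round, with the post at crop (595,292), near the loose stop. Now over the adjuster.

Emit:
{"fn": "play_rows", "kwargs": {
  "plan": [
    [[0.5,0.006,0.001,-0.015,8],[0.5,0.006,0.001,-0.03,16],[0.5,0.006,0.001,-0.045,24],[0.5,0.006,0.001,-0.06,32],[0.5,0.006,0.001,-0.075,40],[0.5,0.006,0.001,-0.085,48],[0.5,0.006,0.0016,-0.0965,56],[0.5,0.006,0.0016,-0.0965,64],[0.5,0.006,0.0016,-0.0965,72],[0.5,0.006,0.0016,-0.0965,80],[0.5,0.006,0.0016,-0.0965,86.3],[0.5,0.006,0.0016,-0.0965,86.3]]
  ]
}}

```text
clock: 5.6
position: [0.5618, -0.156, 0.2356]
ee_rot: [-0.343, -0.613, -0.347, 0.621]
contact_force: [-0.3, 0.5, -0.1]
width: 0.0426
```

```bash
python3 - <<'E'
from h import *
import cv2
print('post',px('side',220+595/3,220+292/3,.15)-C, post(1.2)[:2]-C)
s,R=st();print(go(s,R,*C,.133,-31.5))
im,d=manip.get_image('wrist');cv2.imwrite('pics/w2.png',im[:,:,::-1])
E
```

```text
post [ 0.07487286 -0.05958448] [ 0.07633886 -0.05738143]
t 5.6 p [ 0.5618 -0.156   0.2356] yaw_y -31.54 xaxis [-0.012 -0.    -1.   ] F [-0.3  0.5 -0.1] w 0.0426 q [-0.39  0.29  1.47 -0.    1.39  0.16]
([0.1025, 0.0034, -0.001], np.float64(-0.0))
```

View pics/w2.png

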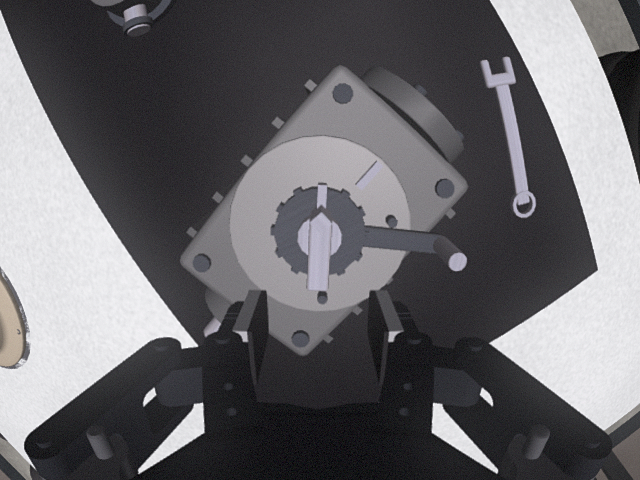

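The bar is vertical in the picture (columns 308–331, nose up at (320,207)) and centred between the pads. I'll descend and grip.

Emit:
{"fn": "play_rows", "kwargs": {
  "plan": [
    [[0.5,0.03,0.002,-0.001,0],[0.5,0.06,0.003,-0.001,0],[0.5,0.09,0.0034,-0.001,0],[0.5,0.102,0.0034,-0.001,0],[0.5,0.102,0.0034,-0.001,0],[0.8,0.102,0.0034,-0.001,0],[1,0.102,0.0034,-0.001,0],[1,0.102,0.0034,-0.001,0],[1,0.102,0.0034,-0.001,0]]
  ],
  "grip_force": 25
}}

```text
clock: 6.55
position: [0.5619, -0.1558, 0.1354]
ee_rot: [-0.343, -0.612, -0.349, 0.621]
contact_force: [-7.0, 3.5, 3.0]
width: 0.0134
```

```bash
python3 - <<'E'
from h import *
s,R=st();print(go(s,R,*C,.134,-72.5))
E
```

```text
t 6.55 p [ 0.5619 -0.1558  0.1354] yaw_y -31.4 xaxis [-0.015  0.001 -1.   ] F [-7.   3.5  3. ] w 0.0134 q [-0.39  0.36  1.62 -0.    1.17  0.16]
([0.0014, 0.0024, -0.0001], np.float64(41.1))
```

Emit:
{"fn": "play_rows", "kwargs": {
  "plan": [
    [[1,0,0,0,5],[1,0,0,0,10],[1,0,0,0,15],[1,0,0,0,20],[1,0,0,0,25],[1,0,0,0,30],[1,0,0,0,35],[1,0,0,0,40],[1,0,0,0,41],[1,0,0,0,41],[1,0,0,0,41]]
  ]
}}

```text
clock: 7.65
position: [0.5623, -0.1563, 0.1355]
ee_rot: [-0.108, -0.694, -0.11, 0.704]
contact_force: [1.9, -2.7, -9.0]
width: 0.0136
```

```bash
python3 - <<'E'
from h import *
s,R=st();print(go(s,R,*C,.134,-72.5))
E
```

```text
t 7.65 p [ 0.5623 -0.1563  0.1355] yaw_y -72.34 xaxis [-0.014  0.001 -1.   ] F [ 1.9 -2.7 -9. ] w 0.0136 q [-0.39  0.36  1.62 -0.01  1.17  0.88]
([0.0015, 0.0012, -0.0015], np.float64(0.2))
```

Open and rise, then check.

Emit:
{"fn": "play_rows", "kwargs": {
  "plan": [
    [[0.5,0,0,0,0],[0.5,0,0,0,0],[0.5,0,0,0,0],[0.5,-0.03,0,0,0],[0.5,-0.07,0,0,0],[0.5,-0.1,0,0,0],[0.5,-0.1,0,0,0]]
  ]
}}

```text
clock: 8.35
position: [0.5665, -0.1572, 0.2413]
ee_rot: [-0.11, -0.697, -0.108, 0.7]
contact_force: [0.1, -0.5, 0.7]
width: 0.0426
```

```bash
python3 - <<'E'
from h import *
import cv2
s,R=st()
im,d=manip.get_image('wrist');cv2.imwrite('pics/w3.png',im[:,:,::-1])
x,y,w=post(1.2);print(go(s,R,x,y,.23,w))
E
```

```text
t 8.35 p [ 0.5665 -0.1572  0.2413] yaw_y -72.31 xaxis [-0.004 -0.003 -1.   ] F [ 0.1 -0.5  0.7] w 0.0426 q [-0.39  0.29  1.46 -0.    1.4   0.88]
([0.0111, 0.0769, -0.053], np.float64(-125.4))
```

View pics/w3.png

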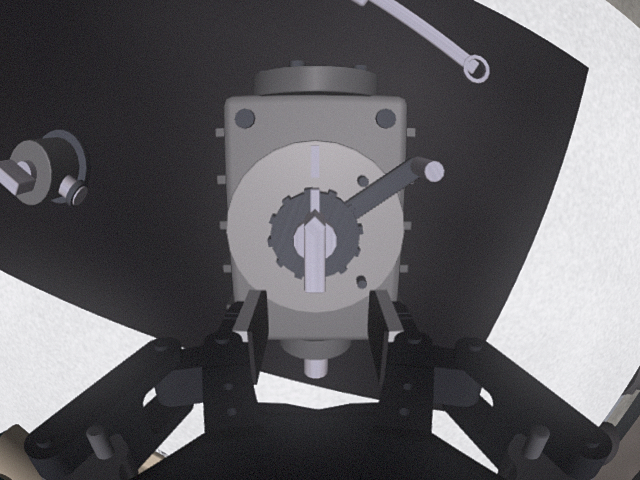

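The nose (315,215), its pointer (315,200) and the rib (315,160) lie in one column, so they are aligned. Back to the post.

Emit:
{"fn": "play_rows", "kwargs": {
  "plan": [
    [[0.5,0.005,0.02,-0.02,-8.5],[0.5,0.011,0.04,-0.03,-17],[0.5,0.011,0.06,-0.045,-25.5],[0.5,0.011,0.0769,-0.053,-34],[0.5,0.011,0.0769,-0.053,-42.5],[0.5,0.011,0.0769,-0.053,-51],[0.5,0.011,0.0769,-0.053,-59.5],[0.5,0.011,0.0769,-0.053,-68],[0.5,0.011,0.0769,-0.053,-76.5],[0.5,0.011,0.0769,-0.053,-85],[0.5,0.011,0.0769,-0.053,-93.5],[0.5,0.011,0.0769,-0.053,-102]]
  ]
}}

```text
clock: 9.6
position: [0.638, -0.2133, 0.2254]
ee_rot: [0.609, 0.351, 0.616, -0.355]
contact_force: [0.2, -0.4, 0.5]
width: 0.0429
```

```bash
python3 - <<'E'
from h import *
s,R=st()
x,y,w=post(1.2);print(go(s,R,x,y,.21,w))
E
```

```text
t 9.6 p [ 0.638  -0.2133  0.2254] yaw_y 30.05 xaxis [-0.011 -0.    -1.   ] F [ 0.2 -0.4  0.5] w 0.0429 q [-0.42  0.43  1.28 -0.    1.44 -0.95]
([0.0154, 0.0016, 0.0021], np.float64(-23.0))
```

Emit:
{"fn": "play_rows", "kwargs": {
  "plan": [
    [[0.5,0.005,0.0016,0.002,-8],[0.5,0.01,0.0016,0.002,-16],[0.5,0.015,0.0016,0.002,-23],[0.5,0.015,0.0016,0.002,-23],[0.5,0.015,0.0016,0.002,-23]]
  ]
}}

```text
clock: 10.1
position: [0.6398, -0.214, 0.2094]
ee_rot: [0.666, 0.224, 0.675, -0.226]
contact_force: [0.4, 0.3, 0.1]
width: 0.0427
```

```bash
python3 - <<'E'
from h import *
import cv2
s,R=st()
x,y,w=post(1.2);print(go(s,R,x,y,.124,w))
im,d=manip.get_image('wrist');cv2.imwrite('pics/w4.png',im[:,:,::-1])
E
```

```text
t 10.1 p [ 0.6398 -0.214   0.2094] yaw_y 52.91 xaxis [-0.013  0.001 -1.   ] F [0.4 0.3 0.1] w 0.0427 q [-0.42  0.44  1.3  -0.    1.41 -1.35]
([0.0854, 0.0007, 0.0016], np.float64(-0.2))
```

View pics/w4.png

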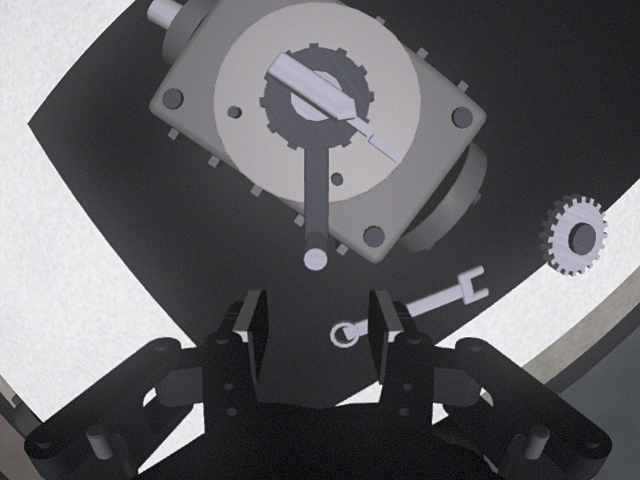

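The post at (316,259) is centred between the pads, so I'll descend.

Emit:
{"fn": "play_rows", "kwargs": {
  "plan": [
    [[0.5,0.03,0.0007,0.001,0],[0.5,0.06,0.0007,0.0015,0],[0.5,0.08,0.0007,0.0015,0],[0.5,0.085,0.0007,0.0015,0],[0.5,0.085,0.0007,0.0015,0],[0.7,0.085,0.0007,0.0015,0],[0.7,0.085,0.0007,0.0015,0],[0.7,0.085,0.0007,0.0015,0]]
  ]
}}

```text
clock: 10.95
position: [0.6413, -0.2147, 0.1262]
ee_rot: [0.667, 0.223, 0.674, -0.226]
contact_force: [-0.2, -0.1, -0.5]
width: 0.0258
```

```bash
python3 - <<'E'
from h import *
s,R=st()
for v in np.linspace(1.1,0,12):
    x,y,w=post(v);print(go(s,R,x,y,.124,w))
E
```

```text
t 10.95 p [ 0.6413 -0.2147  0.1262] yaw_y 52.92 xaxis [-0.01  -0.001 -1.   ] F [-0.2 -0.1 -0.5] w 0.0258 q [-0.42  0.5   1.42 -0.    1.23 -1.35]
([0.0023, -0.0098, -0.0014], np.float64(5.6))
([0.0024, -0.0193, -0.0028], np.float64(11.3))
([0.0025, -0.0285, -0.0052], np.float64(17.0))
([0.0025, -0.0375, -0.0084], np.float64(22.8))
([0.0026, -0.0461, -0.0125], np.float64(28.5))
([0.0027, -0.0542, -0.0175], np.float64(34.2))
([0.0028, -0.0619, -0.0233], np.float64(40.0))
([0.0029, -0.0689, -0.0298], np.float64(45.7))
([0.003, -0.0752, -0.0369], np.float64(51.4))
([0.0031, -0.0807, -0.0447], np.float64(57.2))
([0.0032, -0.0855, -0.0529], np.float64(62.9))
([0.0033, -0.0894, -0.0616], np.float64(68.6))
```

Emit:
{"fn": "play_rows", "kwargs": {
  "plan": [
    [[0.7,0.002,-0.0098,-0.0014,5.6],[0.7,0.002,-0.0193,-0.0028,11.3],[0.7,0.0025,-0.0285,-0.0052,17],[0.7,0.0025,-0.0375,-0.0084,22.8],[0.7,0.0025,-0.0461,-0.0125,28.5],[0.7,0.0025,-0.0542,-0.0175,34.2],[0.7,0.003,-0.0619,-0.0233,40],[0.7,0.003,-0.0689,-0.0298,45.7],[0.7,0.003,-0.0752,-0.0369,51.4],[0.7,0.003,-0.0807,-0.0447,57.2],[0.7,0.003,-0.0855,-0.0529,62.9],[0.7,0.003,-0.0894,-0.0616,68.6]]
  ]
}}

```text
clock: 12.15
position: [0.541, -0.2517, 0.1258]
ee_rot: [-0.427, -0.562, -0.425, 0.567]
contact_force: [4.7, -4.5, -2.4]
width: 0.0257
```

```bash
python3 - <<'E'
from h import *
s,R=st()
for v in (0,-.065):
    x,y,w=post(v);print(go(s,R,x,y,.124,w))
E
```

```text
t 12.15 p [ 0.541  -0.2517  0.1258] yaw_y -15.93 xaxis [-0.003 -0.007 -1.   ] F [ 4.7 -4.5 -2.4] w 0.0257 q [-0.55  0.38  1.62 -0.01  1.14 -0.27]
([0.0018, -0.0035, -0.0019], np.float64(-0.2))
([0.0018, -0.0097, -0.0021], np.float64(3.5))
```

Emit:
{"fn": "play_rows", "kwargs": {
  "plan": [
    [[0.7,0.001,-0.0035,-0.002,0],[0.7,0.001,-0.007,-0.002,2],[0.7,0.001,-0.01,-0.002,3.5],[0.7,0.001,-0.01,-0.002,3.5]]
  ]
}}

```text
clock: 12.55
position: [0.5332, -0.2483, 0.1259]
ee_rot: [-0.412, -0.575, -0.406, 0.579]
contact_force: [2.4, -3.9, 1.1]
width: 0.0253
```

```bash
python3 - <<'E'
from h import *
s,R=st()
E
```

```text
t 12.55 p [ 0.5332 -0.2483  0.1259] yaw_y -19.37 xaxis [ 0.001 -0.009 -1.   ] F [ 2.4 -3.9  1.1] w 0.0253 q [-0.55  0.37  1.64 -0.01  1.13 -0.21]
```

Back off, rise well clear, and look.

Emit:
{"fn": "play_rows", "kwargs": {
  "plan": [
    [[0.5,0,0.004,0,0],[0.5,0,0.004,0,0],[0.5,-0.03,0.004,0,0],[0.5,-0.07,0.004,0,0],[0.5,-0.11,0.004,0,0],[0.5,-0.13,0.004,0,0],[0.5,-0.13,0.004,0,0],[0.5,-0.13,0.004,0,0]]
  ]
}}

```text
clock: 13.35
position: [0.5364, -0.2477, 0.2553]
ee_rot: [-0.411, -0.575, -0.407, 0.579]
contact_force: [0.1, -0.1, -0.3]
width: 0.0427
```

```bash
python3 - <<'E'
from h import *
import cv2
s,R=st()
im,d=manip.get_image('wrist');cv2.imwrite('pics/w5.png',im[:,:,::-1])
im,d=manip.get_image('scene');cv2.imwrite('pics/sc5.png',im[:,:,::-1])
E
```

```text
t 13.35 p [ 0.5364 -0.2477  0.2553] yaw_y -19.34 xaxis [-0.001 -0.008 -1.   ] F [ 0.1 -0.1 -0.3] w 0.0427 q [-0.55  0.29  1.43 -0.01  1.42 -0.21]
```

View pics/w5.png

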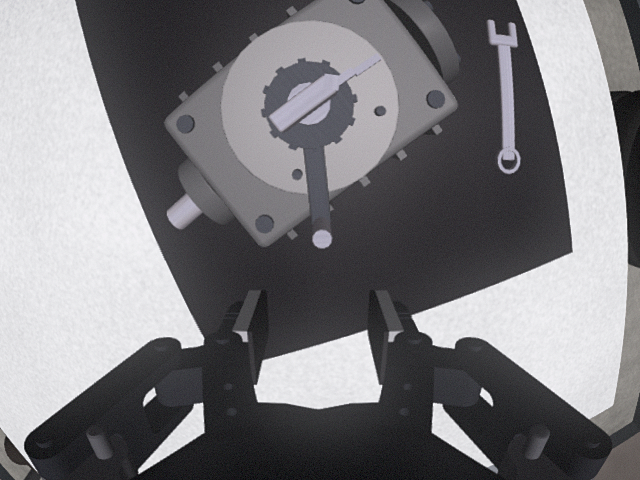

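View pics/sc5.png

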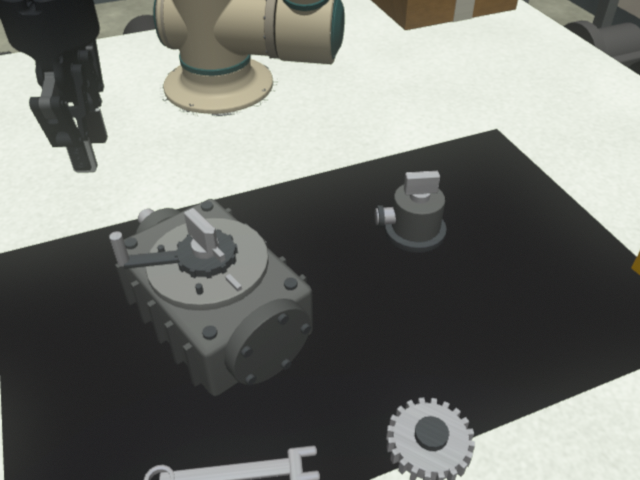

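The post top is back at scene (116,235), as at the start. The nose points at the rib in both views, and the pump is unchanged at (417,215).

```bash
python3 -c "
from rig import manip
print(manip.sign_off())"
```

```text
the job is handed in; nothing more can be done
None
```

The job is handed in at about 13.5 s on the robot's clock. I straddled the post and swung the lock ring to its loose stop, gripped the adjuster and turned it about 41° clockwise onto the rib, then swung the ring back to its tight stop.

The last checks all agreed:
- **Lock ring:** the post is back at its starting pixel in the scene camera, so the ring is at or very near the tight stop.
- **Adjuster:** the nose and rib line up in the wrist and scene pictures taken after locking. I judged this by eye and did not re-measure the angle.
- **Pump:** it sits at the same pixels as at the start.
- **Robot:** the gripper is about 10 cm above the post, with contact force near 0 N.

The highest wrist force I read was about 10 N, taken at the end of each move. `sign_off()` gave no verdict, and no check failed.

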